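Hang the pestle head-down between the fingers and stand it in the mortar

TASK

Put the porcelain pestle back in its mortar (the thick, tall bowl, not the shallow dish): with the hand pointing down, pinch the pestle by the knob at the thin end, lift it, ease the grip so that it swings down between the fingers and hangs head-down clear of the bench, and tighten again. Then lower it, without dropping it, until its head rests in the mortar, and let go so that it leans on the rim. Leave the mortar and the other things on the bench where they are.

Things in the scene. Friction and masses are not known exactly. Their poses are not given: they have to be found in the camera images.
- pestle: White porcelain pestle, 150 mm long, about 0.13 kg, lying on the bench on its head and knob. Origin on its axis, halfway along; x runs along it from the heavy head (bulb of radius 19 mm centred at x = -56 mm) to the knob (ball of radius 10.5 mm centred at x = +64.5 mm) and dips 0.07 rad towards the knob as it lies. The handle tapers from 10 to 6.5 mm radius. Centre of mass near x = -22 mm.
- pestle_knob (a point): Centre of the pestle's ball knob, 21 mm wide, where it is pinched; 10.5 mm above the bench at the start. Axes as the pestle's. Pinched across the knob the pestle holds its angle under a firm grip (45 N or more); in a light one of about 2 to 5 N it turns about the knob and hangs head-down; with less it slips out. From 45 N to that light grip the fingers open by only some 2.5 mm.
- pestle_head (a point): Centre of the pestle's head bulb (radius 19 mm), 120.5 mm from the knob's centre. Axes as the pestle's.
- mortar: White porcelain mortar: a thick round bowl 120 mm across the rim, 65 mm high, on a foot 76 mm across, 0.55 kg, loose. Origin at the centre of its underside, z up. Inside it is 53 mm in radius at the rim and narrows to about 29 mm at the floor, 12 mm above the bench. It stands at one of two places, the evaporating dish at the other.
- dish: White porcelain evaporating dish, a bystander: a thin shallow bowl 84 mm across and 28 mm high. Origin at the centre of its underside.
- dropper: Bystander: small amber dropper bottle with a rubber bulb, 32 mm across, 91 mm high. Origin under its centre.
- reagent: Bystander: amber bottle, 62 mm across, 125 mm high. Origin under its centre.
- petri: Bystander: closed clear petri dish, 98 mm across, 18 mm high. Origin under its centre.
- slide_box: Bystander: grey plastic slide box 107 x 84 mm, 43 mm high. Origin under its centre.
- spatula: Bystander: flat steel spatula, 180 mm long, lying along its own x axis, 7 mm high. Origin under its middle.
- puck0: Bystander: dark resin specimen disc, 30 mm across, 19 mm high. Origin under its centre.
- puck1: Bystander: amber resin specimen disc, 30 mm across, 19 mm high. Origin under its centre.

How it is judged:
By the outcome, as a careful person would: the job done as asked, in the order asked, and still so for the second after the job is handed in, with the robot touching nothing.
It also fails if it takes over 67 s, if anything falls off the work surface, if the arm or the gripper's body presses on something with over 40 N, if the wrist force passes 120 N, or if a joint passes its speed limit or range.

ROBOT

A 6-joint arm with a two-finger parallel gripper is mounted at the origin on the work surface. World frame = base frame: x ahead of the robot, y to its left, z up, the work surface at z = 0. Lengths are in m, angles in rad, forces in N, time in s.
With the tool pointing down it reaches from about 0.275 to 0.75 m from the base axis. Payload 10.2 kg.
Tool frame: the origin (TCP) lies at the very end of the fingers, on their centre line; the grasp point (between the pads) lies 19 mm behind it; z points along the fingers, y is the line along which they close (so a half turn about z gives the same grasp; the last joint's range is limited). The gripper opens to 85 mm and grips with 20 to 120 N. Pads are 22 mm wide; open, the fingers measure 114 mm over their backs; the gripper's body (76 mm by 85 mm) begins 54 mm behind the grasp point. The pads swing forward as they close: fully open they stand 13 mm farther back than shut.
Start: joints at [-1.526, 0.313, 1.498, -0, 1.331, -0.223], TCP at [0.139, -0.506, 0.231] pointing down, gripper open.
Joint ranges: [-2.94, 2.94], [-0.97, 2.17], [0.19, 2.56], [-1.23, 4.37], [0.02, 3.11], [-2.88, 2.88]. Speed limits (rad/s): [2.39, 2.39, 3.01, 3.14, 3.14, 3.14].

INTERFACE

Orientations are given as a rotation vector (axis times angle).
In Python, from plant import arm gives the robot as it stands.
- The arm moves only by the tool nudge_tcp, called after "Request:" by a JSON object that holds its "api" and its "payload". Schema: {"type":"object","properties":{"ticks":{"type":"array","items":{"type":"array","items":{"type":"number"},"minItems":7,"maxItems":7},"minItems":1,"maxItems":12},"squeeze":{"type":"number"},"only":{"type":"string"},"quiet":{"type":"boolean"},"lines":{"type":"string"}},"required":["ticks"],"additionalProperties":false}. ticks is a list of rows, 1 to 12 of them, each of 7 numbers: dx, dy, dz in parts of the range, where 1.0 means 0.8 m, then a rotation vector rx, ry, rz in parts of the range, where 1.0 means 180 degrees, then the opening from 0.0 (shut) to 1.0 (fully open); each row shifts and turns the commanded pose from where the row before left it, along the tool's axes as they then stand; what a row does not reach is not made up. A row lasts 1/8 s, in which the tool goes at most 0.0625 m and 0.188 rad, less where a joint would pass 70% of its speed; a pose out of reach is approached as far as the arm can. The fingers move at their own pace and stop on an object; squeeze is the grip in N (left out, the last holds). Time passes only in rows, so rows that do not move let the fingers close. The tool returns the time, the measured TCP pose, the force, the opening and the grip force at its end. only (a regular expression) keeps the lines of the reply that match it, lines (a string "A,B") keeps lines A to B, and quiet returns only ok. Shift and turn numbers lie between -1 and 1, and a call with a number outside is refused. Input that does not fit is refused with a message, and nothing moves.
- arm.sense(): the state, without advancing time (a new reading comes with each control period).
- arm.snapshot(name): name is "side" or "top"; returns the picture (400x640x3 uint8, red, green, blue); there is no depth.
- arm.camera_info(name): a dict with "fx", "fy", "cx", "cy" (pixels), "T" (4x4, takes a point from camera to world coordinates). Camera axes: x right, y up, looking along -z (the intrinsics and any distortion apply to the point x, -y, -z); pixel columns grow to the right and rows downward; lengths in m; the calibration is good to about 2 mm. A picture is of the moment at which its call begins. camera_info takes no time and is no camera call.
- arm.finish_job(): hands the job in; it is judged then, once.
The state is a dict: "time_s": time; "q": joint angles; "qd": joint speeds; "joint_efforts": joint torques, N m; "tcp_pos": TCP position; "eef_rot": TCP orientation; "wrist_force": force on the tool from outside, world axes, zero at the start; "wrist_torque": the same for the moment, N m; "grip_width": opening from 0.0 (shut) to 1.0 (fully open); "grip_force": force on a finger pad.
Only numpy, scipy, OpenCV 4.12 (cv2) and the standard library are available. Lean on these libraries where they do the work, as an engineer would, in place of code of your own. Each camera call takes 0.05 s, during which the arm holds its last target. There are 200 camera calls.

## Working session

There is one attempt and no reset: what is moved stays moved. The work goes in short steps, Python scripts to look and compute and a tool call to move; the robot and the scene stay as the last step left them, time stands still between calls to the robot, and variables do not carry over. Pictures are saved under pics/ and viewed, at most 10 in all, crops included, and the job is handed in when it is done.

```bash
ls; mkdir -p pics
```

Run:
```python
from plant import arm
import cv2,numpy as np
for n in("side","top"):
    cv2.imwrite(f"pics/{n}0.png",arm.snapshot(n)[:,:,::-1])
    c=arm.camera_info(n);print(n,{k:(np.round(v,4).tolist() if k=="T" else v) for k,v in c.items()})
s=arm.sense();print(s["tcp_pos"],s["eef_rot"],s["time_s"])
```

```text
pics
plant.py
side {'fx': 417.72237965308756, 'fy': 417.72237965308756, 'cx': 317.1134825195526, 'cy': 196.27816601777107, 'T': [[0.9656, 0.132, -0.2239, 0.409], [-0.2599, 0.484, -0.8356, -0.8555], [-0.002, 0.865, 0.5017, 0.5467], [0.0, 0.0, 0.0, 1.0]]}
top {'fx': 424.24314717731664, 'fy': 424.24314717731664, 'cx': 315.3710042566545, 'cy': 196.8889843888601, 'T': [[-0.0232, 0.971, -0.2378, 0.3722], [-0.9997, -0.0216, 0.009, -0.0345], [0.0036, 0.238, 0.9713, 1.0545], [0.0, 0.0, 0.0, 1.0]]}
[ 0.13888914 -0.50606898  0.23082541] [-3.11239976e+00 -4.19208274e-01 -1.18261514e-04] 0.1
```

View pics/top0.png

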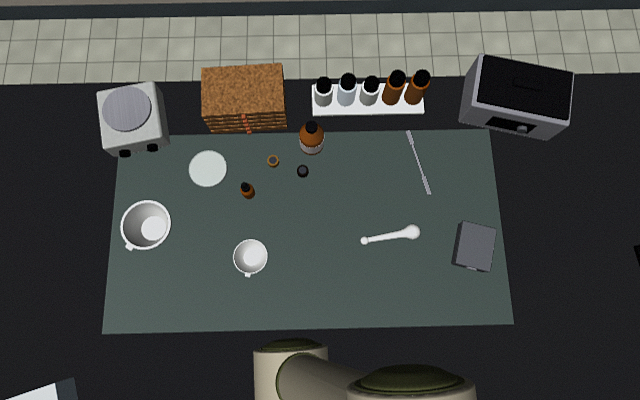

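View pics/side0.png

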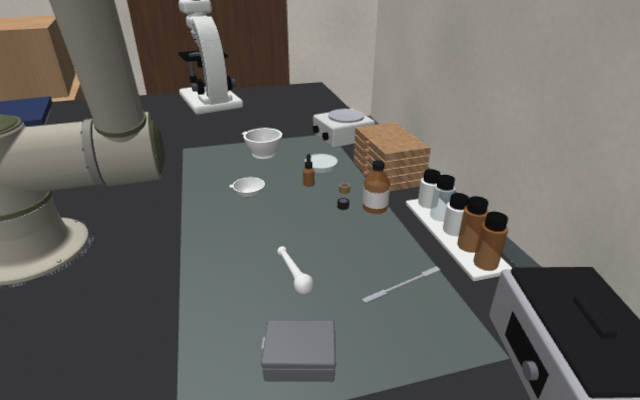

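Top view: the mortar is at about (146,226), the dish at (250,257), the pestle knob at (364,241) and its head at (413,232). Side view: mortar (263,143), knob (282,251), head (304,284).

Create h.py:
```python
from plant import arm
import cv2,numpy as np
def ray(n,u,v):
    c=arm.camera_info(n);T=np.array(c["T"])
    d=T[:3,:3]@[(u-c["cx"])/c["fx"],-(v-c["cy"])/c["fy"],-1];return T[:3,3],d/np.linalg.norm(d)
def onz(n,u,v,z):
    o,d=ray(n,u,v);return o+d*(z-o[2])/d[2]
def tri(a,b):
    A=np.zeros((3,3));y=np.zeros(3)
    for o,d in(ray("top",*a),ray("side",*b)):
        P=np.eye(3)-np.outer(d,d);A+=P;y+=P@o
    return np.linalg.solve(A,y)
def proj(n,p):
    c=arm.camera_info(n);T=np.array(c["T"]);q=T[:3,:3].T@(np.asarray(p)-T[:3,3])
    return np.array([c["cx"]-c["fx"]*q[0]/q[2],c["cy"]+c["fy"]*q[1]/q[2]])
```

Run:
```python
from h import *
def ends(n,box,knobdir):
    im=cv2.imread(f"pics/{n}0.png");x0,y0,x1,y1=box
    m=np.zeros(im.shape[:2],np.uint8);m[y0:y1,x0:x1]=(im[y0:y1,x0:x1].min(2)>125)
    v,u=np.nonzero(m);p=np.c_[u,v].astype(float);c=p.mean(0)
    w=np.linalg.svd(p-c,full_matrices=0)[2][0];w*=np.sign(w@knobdir);t=(p-c)@w
    print(n,len(p),c,"knob tip",c+w*t.max(),"head tip",c+w*t.min());return c+w*t.max(),c+w*t.min()
for n,b,k in(("top",(350,215,430,255),(-1,0)),("side",(268,240,322,300),(0,-1))):
    a,h=ends(n,b,k)
    # tip pixels -> offsets along axis by casting on planes at centre height
    A=onz(n,*a,.0105);H=onz(n,*h,.019);e=(A-H);L=np.linalg.norm(e[:2]);e=e/L
    print("len",L,"knob",A-e*.0105,"head",H+e*.019,"yaw",np.arctan2(e[1],e[0]))
def rim(n,box,z):
    im=cv2.imread(f"pics/{n}0.png");x0,y0,x1,y1=box
    m=np.zeros(im.shape[:2],np.uint8);m[y0:y1,x0:x1]=(im[y0:y1,x0:x1].min(2)>110)
    cs,_=cv2.findContours(m,0,2);c=max(cs,key=cv2.contourArea)[:,0]
    P=np.array([onz(n,*q,z)[:2] for q in c]);(cc,r)=cv2.minEnclosingCircle(P.astype(np.float32))
    # circle fit w/ outlier trimming (spout, body)
    for _ in range(8):
        s=np.linalg.lstsq(np.c_[2*P,np.ones(len(P))],(P**2).sum(1),rcond=None)[0];R=np.sqrt(s[2]+s[:2]@s[:2])
        e=abs(np.hypot(*(P-s[:2]).T)-R);P=P[e<max(.0025,np.percentile(e,90))]
    print(n,s[:2],R,len(P))
rim("top",(110,190,185,260),.065);rim("side",(238,125,290,162),.065);rim("top",(225,230,275,282),.028)
```

```text
top 468 [394.11111111 234.70299145] knob tip [360.15726071 240.86634729] head tip [419.20826284 230.14731736]
len 0.14773468008266138 knob [ 0.51504518 -0.16263757  0.01110412] head [ 0.53272015 -0.27954366  0.01790682] yaw 1.720849385220215
side 603 [296.27031509 272.68325041] knob tip [279.26588849 246.18757651] head tip [308.30990144 291.44289231]
len 0.16021610720536944 knob [ 0.51754135 -0.1556349   0.01105706] head [ 0.53718065 -0.28486724  0.01799199] yaw 1.7216113295816764
top [0.55703171 0.36012786] 0.05924579884986974 66
side [0.55185742 0.30323405] 0.10853721812659343 24
top [0.48053737 0.11724864] 0.04158403190009253 47
```

Add to h.py:
```python
from scipy.spatial.transform import Rotation as R
def delta(p,yaw_y):
    "tool-axis shift to p, with turn about tool z (before/after) to bring tool y to yaw_y (mod pi)"
    s=arm.sense();M=R.from_rotvec(s["eef_rot"]).as_matrix()
    w=np.arctan2(M[1,1],M[0,1]);a=-(yaw_y-w);a=(a+np.pi/2)%np.pi-np.pi/2
    d=np.asarray(p)-s["tcp_pos"];M2=M@R.from_rotvec([0,0,a]).as_matrix()
    print("turn",a.round(4),"shift before turn",(M.T@d).round(4),"after",(M2.T@d).round(4),"tilt",M[:,2].round(4),"q",np.round(s["q"],2),"F",np.round(s["wrist_force"],1),"t",s["time_s"],"g",s["grip_width"],s["grip_force"])
```

```bash
python3 -c "
from h import *
delta([.515,-.162,.10],1.721-np.pi/2)"
```

```text
turn -1.4532 shift before turn [ 0.4537 -0.2322  0.1312] after [0.2838 0.4234 0.1312] tilt [-1.0e-04  1.1e-03 -1.0e+00] q [-1.53  0.31  1.5  -0.    1.33 -0.22] F [ 0.2 -0.2  0.2] t 0.1 g 1.0024887521860153 0.0
```

Units first: shifts go in shares of 0.8 m and turns go in shares of 180 degrees. So 0.038 m / 0.8 = 0.0475, 0.036 m / 0.8 = 0.045.

Request:
{"api": "nudge_tcp", "payload": {"ticks": [[0.0475,-0.0238,0,0,0,0,0.5],[0.0475,-0.0238,0,0,0,0,0.5],[0.0475,-0.0238,0,0,0,0,0.5],[0.0475,-0.0238,0,0,0,0,0.5],[0.0475,-0.0238,0,0,0,0,0.5],[0.0475,-0.0238,0,0,0,0,0.5],[0.0475,-0.0238,0,0,0,0,0.5],[0.0475,-0.0238,0,0,0,0,0.5],[0.0475,-0.0238,0,0,0,0,0.5],[0.0475,-0.0238,0,0,0,0,0.5],[0.0475,-0.0238,0,0,0,0,0.5],[0.045,-0.0288,0,0,0,0,0.5]], "squeeze": 60}}

```text
time_s: 1.6
tcp_pos: [0.5162, -0.1614, 0.2309]
eef_rot: [-3.113, -0.419, 0.001]
wrist_force: [0.6, -0.7, -0.0]
grip_width: 0.497
grip_force: 0.0
```

Request:
{"api": "nudge_tcp", "payload": {"ticks": [[0,0,0.0125,0,0,-0.0573,0.5],[0,0,0.0125,0,0,-0.0573,0.5],[0,0,0.025,0,0,-0.0573,0.5],[0,0,0.025,0,0,-0.0573,0.5],[0,0,0.025,0,0,-0.0573,0.5],[0,0,0.025,0,0,-0.0573,0.5],[0,0,0.025,0,0,-0.0573,0.5],[0,0,0.0125,0,0,-0.0573,0.5],[0,0,0,0,0,0,0.5],[0,0,0,0,0,0,0.5]]}}

```text
time_s: 2.85
tcp_pos: [0.5155, -0.1625, 0.1017]
eef_rot: [2.068, 2.364, 0.0]
wrist_force: [1.0, -0.1, 0.5]
grip_width: 0.498
grip_force: 0.0
```

```bash
python3 -c "
from h import *
delta([.515,-.162,.001],1.721-np.pi/2)"
```

```text
turn -0.0167 shift before turn [ 0.0006 -0.0005  0.1007] after [ 0.0006 -0.0005  0.1007] tilt [ 4.e-04 -2.e-04 -1.e+00] q [-0.52  0.48  1.61  0.    1.04 -0.66] F [ 1.  -0.1  0.5] t 2.85 g 0.49845211788909666 0.0
```

To row units: 0.03 m / 0.8 = 0.0375, 0.006 m / 0.8 = 0.0075, -0.017 rad / 3.1416 = -0.0054.

Request:
{"api": "nudge_tcp", "payload": {"ticks": [[0,0,0.0375,0,0,-0.0054,0.5],[0,0,0.0375,0,0,0,0.5],[0,0,0.025,0,0,0,0.5],[0,0,0.0125,0,0,0,0.5],[0,0,0.0075,0,0,0,0.5],[0,0,0,0,0,0,0.42],[0,0,0,0,0,0,0.42],[0,0,0,0,0,0,0.42]]}}

```text
time_s: 3.85
tcp_pos: [0.5156, -0.1626, 0.0058]
eef_rot: [2.043, 2.385, 0.0]
wrist_force: [0.0, -0.5, 0.4]
grip_width: 0.42
grip_force: 0.0
```

Run:
```python
from h import *
a=arm.snapshot("side")[200:330,230:370,::-1];b=arm.snapshot("top")[170:300,320:460,::-1]
cv2.imwrite("pics/g1.png",cv2.resize(np.hstack([a,b]),None,fx=2.85,fy=2.85,interpolation=cv2.INTER_CUBIC))
```

```text
(no output)
```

View pics/g1.png

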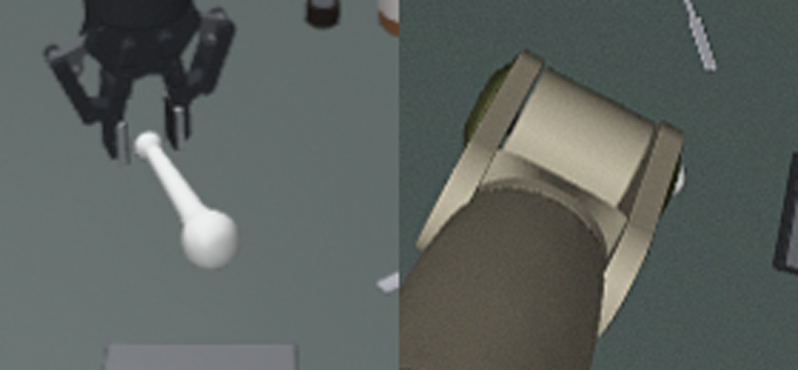

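The side crop shows the knob at (148,143), i.e. full-image (282,250), between the pads at 122 and 180.

Run:
```python
from h import *
print(proj("side",[.515,-.162,.0105]),proj("top",[.515,-.162,.0105]),onz("side",282,250.6,.0105),proj("side",[.5327,-.2805,.019]))
for n,b in(("side",(270,242,292,262)),("top",(356,232,376,250))):
    im=cv2.imread(f"pics/{n}0.png");x0,y0,x1,y1=b
    print(n);print("\n".join(" ".join("%3d"%v for v in r) for r in im[y0:y1,x0:x1].min(2)))
```

```text
[280.28821016 250.94344323] [364.0631079  240.16361223] [ 0.5186715  -0.16178839  0.0105    ] [301.43110807 283.73031725]
side
100 101 100 100 101 100 100 100 100 100 101 100 100 100 100 100 100 100  99 100  99  99
101 101 101 102 101 101 100 101 101 100 101 101 100 100 100 100 100 100 100 100  99  99
101 101 102 102 101 101 101 101 100 101 100 100 100 100 100 100 100 100 100 100  99 100
101 102 101 101 101 101 102 101 100 100 100 108 115 107 104 100 101 101 100 100 100 100
101 101 101 101 102 101 101 100 102 119 146 170 182 161 140 109 101 100 100 100 100  99
101 101 102 101 100 101 102 100 128 189 228 236 234 228 202 145 104 101 100 101 100  99
102 101 101 101 102 101 102 109 184 234 236 236 233 226 215 180 122  97 100 100 100 100
101 102 102 101 101 101 101 146 211 230 233 233 229 221 207 179 134  91 101 101 100 100
101 100 101 102 102 102 102 156 214 221 227 228 224 219 206 174 132 102 100 100 100 100
101 101 102 102 102 102 103 145 195 208 216 222 225 230 226 198 139 103 100 100 100 101
101 101 102 101 101 101 102 131 174 188 195 213 230 236 236 230 191 110 101 101 100 100
101 1
[... 1530 characters left out ...]
 220 229 222 220 222 220 198 178 204 180 155 145 142 135 127
 72  74  71  63  81 189 231 225 224 222 213 180 115 120  90  67  62  57  63  61
 72  74  73  70  68 112 189 217 217 213 179 118  63  63  69  69  72  74  70  71
 71  73  76  78  69  64 105 137 130 135 106  65  72  72  75  73  77  71  77  75
 78  73  77  75  75  70  63  61  52  69  66  65  71  74  72  73  75  75  72  73
 73  74  72  73  71  71  73  71  70  71  76  75  72  74  73  71  73  74  75  72
 73  73  73  71  73  73  76  75  76  73  76  72  74  75  77  75  70  76  72  75
 72  77  76  76  75  74  72  75  73  77  73  72  73  72  75  74  77  75  77  74
 74  75  74  73  70  76  72  77  74  70  73  73  73  78  75  71  73  72  77  75
```

Request:
{"api": "nudge_tcp", "payload": {"ticks": [[0,0,0.005,0,0,0,0.35],[0,0,0,0,0,0,0.3],[0,0,0,0,0,0,0.2],[0,0,0,0,0,0,0.15],[0,0,0,0,0,0,0.1],[0,0,0,0,0,0,0.1],[0,0,0,0,0,0,0.1],[0,0,0,0,0,0,0.1]], "squeeze": 60}}

```text
time_s: 4.95
tcp_pos: [0.5153, -0.1624, 0.0013]
eef_rot: [-2.044, -2.386, -0.0]
wrist_force: [-0.1, 1.3, 1.0]
grip_width: 0.199
grip_force: 58.5
```

To row units: -0.03 m / 0.8 = -0.0375, -0.02 m / 0.8 = -0.025.

Request:
{"api": "nudge_tcp", "payload": {"ticks": [[0,0,-0.0125,0,0,0,0.1],[0,0,-0.025,0,0,0,0.1],[0,0,-0.0375,0,0,0,0.1],[0,0,-0.0375,0,0,0,0.1],[0,0,-0.0375,0,0,0,0.1],[0,0,-0.0375,0,0,0,0.1],[0,0,-0.0375,0,0,0,0.1],[0,0,-0.0375,0,0,0,0.1],[0,0,-0.025,0,0,0,0.1],[0,0,-0.0125,0,0,0,0.1],[0,0,0,0,0,0,0.1],[0,0,0,0,0,0,0.1]]}}

```text
time_s: 6.45
tcp_pos: [0.515, -0.1623, 0.2404]
eef_rot: [-2.043, -2.384, 0.0]
wrist_force: [0.5, -0.6, -0.8]
grip_width: 0.199
grip_force: 58.6
```

Run:
```python
from h import *
cv2.imwrite("pics/l1.png",arm.snapshot("side")[60:360,150:450,::-1])
```

```text
(no output)
```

View pics/l1.png

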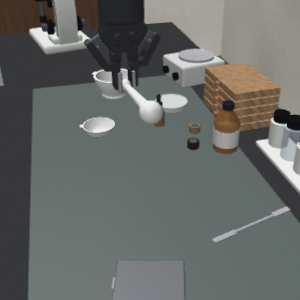

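The pestle is lifted and held level, head at crop (150,110). Next I ease the grip gradually.

Request:
{"api": "nudge_tcp", "payload": {"ticks": [[0,0,0,0,0,0,0.205],[0,0,0,0,0,0,0.205],[0,0,0,0,0,0,0.205]], "squeeze": 45}}

```text
time_s: 6.88
tcp_pos: [0.5153, -0.1624, 0.2412]
eef_rot: [-2.044, -2.386, 0.0]
wrist_force: [0.2, 0.4, -1.4]
grip_width: 0.208
grip_force: 48.8
```

Request:
{"api": "nudge_tcp", "payload": {"ticks": [[0,0,0,0,0,0,0.213],[0,0,0,0,0,0,0.213],[0,0,0,0,0,0,0.213]], "squeeze": 20}}

```text
time_s: 7.25
tcp_pos: [0.5154, -0.1624, 0.2413]
eef_rot: [2.044, 2.386, 0.0]
wrist_force: [-1.0, -0.3, -1.9]
grip_width: 0.217
grip_force: 35.2
```

Request:
{"api": "nudge_tcp", "payload": {"ticks": [[0,0,0,0,0,0,0.225],[0,0,0,0,0,0,0.225],[0,0,0,0,0,0,0.225]], "squeeze": 20}}

```text
time_s: 7.62
tcp_pos: [0.5153, -0.1623, 0.2412]
eef_rot: [-2.044, -2.385, -0.0]
wrist_force: [1.2, 1.0, -1.1]
grip_width: 0.227
grip_force: 17.0
```

Request:
{"api": "nudge_tcp", "payload": {"ticks": [[0,0,0,0,0,0,0.230],[0,0,0,0,0,0,0.230],[0,0,0,0,0,0,0.230]]}}

```text
time_s: 8.0
tcp_pos: [0.5153, -0.1625, 0.2413]
eef_rot: [2.044, 2.386, -0.0]
wrist_force: [-0.1, -0.2, -1.7]
grip_width: 0.231
grip_force: 10.9
```

Request:
{"api": "nudge_tcp", "payload": {"ticks": [[0,0,0,0,0,0,0.234],[0,0,0,0,0,0,0.234],[0,0,0,0,0,0,0.234],[0,0,0,0,0,0,0.234]]}}

```text
time_s: 8.5
tcp_pos: [0.5153, -0.1624, 0.2413]
eef_rot: [-2.044, -2.386, -0.0]
wrist_force: [-0.6, -0.1, -1.5]
grip_width: 0.229
grip_force: 6.7
```

Request:
{"api": "nudge_tcp", "payload": {"ticks": [[0,0,0,0,0,0,0.236],[0,0,0,0,0,0,0.236],[0,0,0,0,0,0,0.236],[0,0,0,0,0,0,0.236]]}}

```text
time_s: 9.0
tcp_pos: [0.5153, -0.1624, 0.2413]
eef_rot: [-2.044, -2.386, 0.0]
wrist_force: [0.1, -0.4, -1.6]
grip_width: 0.239
grip_force: 4.9
```

Run:
```python
from h import *
cv2.imwrite("pics/l2.png",arm.snapshot("side")[60:360,150:450,::-1])
```

```text
(no output)
```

View pics/l2.png

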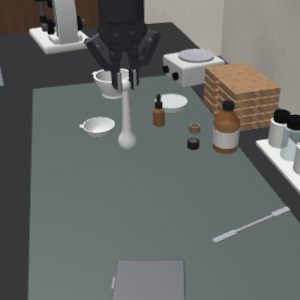

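The pestle has swung down: knob at crop (125,87), head at (127,141). I'll check that it's vertical and settled, then tighten.

Request:
{"api": "nudge_tcp", "payload": {"ticks": [[0,0,0,0,0,0,0.236],[0,0,0,0,0,0,0.236],[0,0,0,0,0,0,0.236],[0,0,0,0,0,0,0.236]]}}

```text
time_s: 9.55
tcp_pos: [0.5153, -0.1625, 0.2413]
eef_rot: [2.044, 2.386, -0.0]
wrist_force: [-1.1, -0.1, -0.6]
grip_width: 0.234
grip_force: 4.9
```

Add to h.py:
```python
def blob(im,box,th=150):
    x0,y0,x1,y1=box;m=(im[y0:y1,x0:x1].min(2)>th).astype(np.uint8)
    n,l,s,c=cv2.connectedComponentsWithStats(m);i=1+s[1:,4].argmax();return l==i,s[i]+[x0,y0,0,0,0]
def headpx(im,box,th=150):
    m,s=blob(im,box,th);d=cv2.distanceTransform(np.pad(m,2).astype(np.uint8),2,5)
    v,u=np.nonzero(d>d.max()-.5);return np.array([u.mean()+box[0]-2,v.mean()+box[1]-2]),d.max(),s
```

Run:
```python
from h import *
im=arm.snapshot("side")
print(headpx(im,(255,130,300,225)))
print(proj("side",[.5155,-.162,.25]),proj("side",[.5155,-.162,.1295]))
print(proj("side",[.519,-.182,.131]))
```

```text
(array([276., 200.]), np.float32(7.1937995), array([269, 152,  15,  56, 393]))
[274.41788794 144.57531571] [277.71585453 202.00356438]
[281.39058924 206.28056355]
```

Vertical within a few mm. Tighten and transport.

To row units: -0.01 m / 0.8 = -0.0125.

Request:
{"api": "nudge_tcp", "payload": {"ticks": [[0,0,0,0,0,0,0.1],[0,0,0,0,0,0,0.1],[0,0,0,0,0,0,0.1],[0,0,-0.0125,0,0,0,0.1],[0,0,-0.0125,0,0,0,0.1],[0,0,-0.0125,0,0,0,0.1],[0,0,0,0,0,0,0.1]], "squeeze": 60}}

```text
time_s: 10.48
tcp_pos: [0.5156, -0.1626, 0.2723]
eef_rot: [2.043, 2.384, 0.001]
wrist_force: [0.8, -0.1, -1.4]
grip_width: 0.2
grip_force: 58.6
```

```bash
python3 -c "
from h import *
delta([.557,.360,.27],1.721-np.pi/2)
s=arm.sense();print(R.from_rotvec(s['eef_rot']).as_matrix().round(3))"
```

```text
turn 0.0038 shift before turn [0.5101 0.1211 0.0019] after [0.5105 0.1191 0.0019] tilt [ 0.0016 -0.001  -1.    ] q [-0.52  0.32  1.38 -0.    1.44 -0.68] F [ 0.8 -0.1 -1.4] t 10.475 g 0.19977701543816273 58.63282084465027
[[-0.153  0.988  0.002]
 [ 0.988  0.153 -0.001]
 [-0.001  0.001 -1.   ]]
```

To row units: 0.03 m / 0.8 = 0.0375, 0.02 m / 0.8 = 0.025.

Request:
{"api": "nudge_tcp", "payload": {"ticks": [[0.0063,0.0013,0,0,0,0,0.1],[0.0125,0.0025,0,0,0,0,0.1],[0.025,0.0063,0,0,0,0,0.1],[0.0375,0.0088,0,0,0,0,0.1],[0.0375,0.0088,0,0,0,0,0.1],[0.0375,0.0088,0,0,0,0,0.1],[0.0375,0.0088,0,0,0,0,0.1],[0.0375,0.0088,0,0,0,0,0.1],[0.0375,0.0088,0,0,0,0,0.1],[0.0375,0.0088,0,0,0,0,0.1],[0.0375,0.0088,0,0,0,0,0.1],[0.0375,0.0088,0,0,0,0,0.1]]}}

```text
time_s: 11.98
tcp_pos: [0.5381, 0.1522, 0.2713]
eef_rot: [-2.043, -2.386, -0.0]
wrist_force: [-0.1, -0.6, -1.6]
grip_width: 0.206
grip_force: 58.6
```

Request:
{"api": "nudge_tcp", "payload": {"ticks": [[0.0375,0.0088,0,0,0,0,0.1],[0.0375,0.0088,0,0,0,0,0.1],[0.0375,0.0088,0,0,0,0,0.1],[0.0375,0.0088,0,0,0,0,0.1],[0.0375,0.0088,0,0,0,0,0.1],[0.0313,0.0075,0,0,0,0,0.1],[0.0188,0.005,0,0,0,0,0.1],[0.0125,0.0025,0,0,0,0,0.1],[0.0063,0.0038,0,0,0,0,0.1],[0,0,0,0,0,0,0.1],[0,0,0,0,0,0,0.1],[0,0,0,0,0,0,0.1]]}}

```text
time_s: 13.48
tcp_pos: [0.5567, 0.3597, 0.2714]
eef_rot: [2.045, 2.385, -0.0]
wrist_force: [-0.1, 1.0, -1.9]
grip_width: 0.204
grip_force: 58.7
```

Run:
```python
from h import *
delta([.557,.360,.143],1.721-np.pi/2)
a=arm.snapshot("side")[60:180,190:330,::-1];b=arm.snapshot("top")[160:280,80:220,::-1]
cv2.imwrite("pics/m1.png",cv2.resize(np.hstack([a,b]),None,fx=2.8,fy=2.8,interpolation=cv2.INTER_CUBIC))
print(proj("side",[.557,.36,.065]),proj("side",[.557,.36,.161]),proj("side",[.557,.36,.281]))
```

```text
turn 0.0033 shift before turn [0.0003 0.0003 0.1284] after [0.0003 0.0003 0.1284] tilt [ 0. -0. -1.] q [ 0.4   0.62  0.94 -0.    1.59  0.24] F [-0.1  1.  -1.9] t 13.475 g 0.20377030862127068 58.686363101005554
[261.39675926 134.38161894] [259.17319737 104.05804879] [256.13892741  62.67854038]
```

View pics/m1.png

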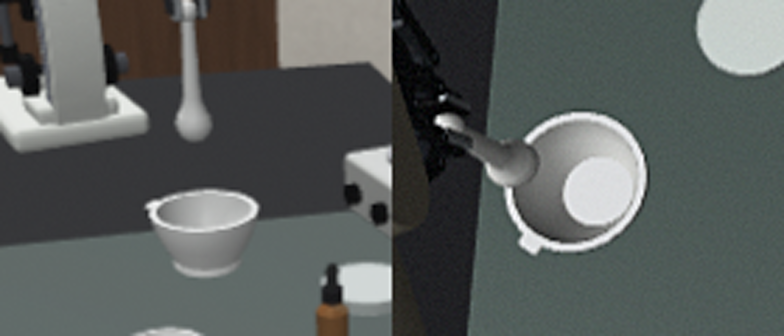

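Crop: head in the side view at full px (259.3,103.9), mortar rim centre at about (263,135); in the top view, head at about (124,218). Cross-checking head against mortar by triangulation.

Run:
```python
from h import *
print(proj("top",[.557,.36,.161]),tri((123.9,218.2),(259.3,103.9)),onz("side",263.2,135.4,.065))
def fit(n,box,z,th):
    im=cv2.imread(f"pics/{n}0.png");x0,y0,x1,y1=box
    m=(im[y0:y1,x0:x1].min(2)>th).astype(np.uint8)
    v,u=np.nonzero(m);print(n,u.min()+x0,u.max()+x0,v.min()+y0)
fit("side",(238,125,290,162),.065,150)
print(tri((145.5,225.5),(263.2,135.4)), proj("top",[.557,.36,.065]))
```

```text
[127.65454364 216.37326869] [0.55615662 0.36894466 0.15826116] [0.56110118 0.35019009 0.065     ]
side 242 281 128
[0.55862652 0.36038881 0.06042653] [144.98571125 224.23660498]
```

To row units: 0.02 m / 0.8 = 0.025, 0.001 m / 0.8 = 0.0013.

Request:
{"api": "nudge_tcp", "payload": {"ticks": [[-0.0038,0.0013,0,0,0,0,0.1],[-0.0038,0.0013,0.0125,0,0,0,0.1],[0,0,0.025,0,0,0,0.1],[0,0,0.025,0,0,0,0.1],[0,0,0.025,0,0,0,0.1],[0,0,0.025,0,0,0,0.1],[0,0,0.0125,0,0,0,0.1],[0,0,0.0125,0,0,0,0.1],[0,0,0.0063,0,0,0,0.1],[0,0,0,0,0,0,0.1],[0,0,0,0,0,0,0.1]]}}

```text
time_s: 14.95
tcp_pos: [0.5598, 0.3546, 0.1569]
eef_rot: [2.044, 2.385, 0.001]
wrist_force: [-0.5, 0.3, -1.4]
grip_width: 0.203
grip_force: 58.7
```

Run:
```python
from h import *
a=arm.snapshot("side")[60:180,190:330,::-1];b=arm.snapshot("top")[160:280,80:220,::-1]
cv2.imwrite("pics/m2.png",cv2.resize(np.hstack([a,b]),None,fx=2.8,fy=2.8,interpolation=cv2.INTER_CUBIC))
```

```text
(no output)
```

View pics/m2.png

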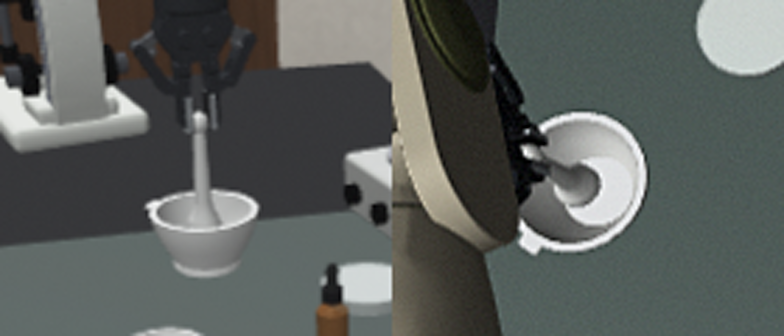

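The head is inside the bowl and just above the floor (top crop (580,185)), clear of the walls. Lower gently.

To row units: 0.003 m / 0.8 = 0.0038, 0.002 m / 0.8 = 0.0025.

Request:
{"api": "nudge_tcp", "payload": {"ticks": [[0,0,0.0038,0,0,0,0.1],[0,0,0.0038,0,0,0,0.1],[0,0,0.0025,0,0,0,0.1],[0,0,0.0013,0,0,0,0.1],[0,0,0.0013,0,0,0,0.1],[0,0,0,0,0,0,0.1]]}}

```text
time_s: 15.8
tcp_pos: [0.5596, 0.3544, 0.1463]
eef_rot: [2.044, 2.386, -0.0]
wrist_force: [-0.3, -0.2, -2.2]
grip_width: 0.199
grip_force: 58.7
```

Request:
{"api": "nudge_tcp", "payload": {"ticks": [[0,0,0.0013,0,0,0,0.1],[0,0,0.0013,0,0,0,0.1],[0,0,0,0,0,0,0.1]]}}

```text
time_s: 16.18
tcp_pos: [0.5595, 0.3544, 0.1442]
eef_rot: [-2.044, -2.386, 0.0]
wrist_force: [0.2, -0.3, -2.0]
grip_width: 0.202
grip_force: 58.7
```

Request:
{"api": "nudge_tcp", "payload": {"ticks": [[0,0,0.0013,0,0,0,0.1],[0,0,0.0013,0,0,0,0.1],[0,0,0,0,0,0,0.1]]}}

```text
time_s: 16.55
tcp_pos: [0.5601, 0.3546, 0.1436]
eef_rot: [2.043, 2.385, 0.003]
wrist_force: [-0.7, -1.2, 6.0]
grip_width: 0.204
grip_force: 59.3
```

The wrist force rose about 7 N at z 0.1437, so the head is resting on the floor. I'll ease the grip and swing the knob along an arc so the pestle leans towards the rim before letting go.

To row units: -0.001 m / 0.8 = -0.0013.

Request:
{"api": "nudge_tcp", "payload": {"ticks": [[0,0,-0.0013,0,0,0,0.215],[0,0,0,0,0,0,0.225],[0,0,0,0,0,0,0.232],[0,0,0,0,0,0,0.235],[0,0,0,0,0,0,0.235]], "squeeze": 20}}

```text
time_s: 17.18
tcp_pos: [0.5596, 0.3545, 0.1434]
eef_rot: [2.044, 2.386, 0.0]
wrist_force: [0.2, -0.5, 2.5]
grip_width: 0.234
grip_force: 5.9
```

Request:
{"api": "nudge_tcp", "payload": {"ticks": [[-0.0063,0,0.0006,0,0,0,0.235],[-0.0063,0,0.0006,0,0,0,0.235],[-0.0063,0,0.0013,0,0,0,0.235],[-0.0063,0,0.0013,0,0,0,0.235],[-0.0063,0,0.0018,0,0,0,0.235],[-0.0063,0,0.0018,0,0,0,0.235],[0,0,0,0,0,0,0.235]]}}

```text
time_s: 18.05
tcp_pos: [0.5643, 0.3244, 0.1375]
eef_rot: [2.044, 2.385, -0.0]
wrist_force: [0.3, -1.1, 4.5]
grip_width: 0.231
grip_force: 6.1
```

Request:
{"api": "nudge_tcp", "payload": {"ticks": [[-0.0063,0,0.0023,0,0,0,0.235],[-0.0063,0,0.0023,0,0,0,0.235],[-0.0063,0,0.0028,0,0,0,0.235],[-0.0063,0,0.0028,0,0,0,0.235],[-0.005,0,0.0028,0,0,0,0.235],[-0.0038,0,0.0025,0,0,0,0.235],[0,0,0,0,0,0,0.235]]}}

```text
time_s: 18.92
tcp_pos: [0.5685, 0.2977, 0.1254]
eef_rot: [2.044, 2.385, -0.0]
wrist_force: [0.6, -2.9, 5.4]
grip_width: 0.238
grip_force: 6.2
```

Run:
```python
from h import *
a=arm.snapshot("side")[60:180,190:330,::-1];b=arm.snapshot("top")[160:280,80:220,::-1]
cv2.imwrite("pics/m3.png",cv2.resize(np.hstack([a,b]),None,fx=2.8,fy=2.8,interpolation=cv2.INTER_CUBIC))
```

```text
(no output)
```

View pics/m3.png

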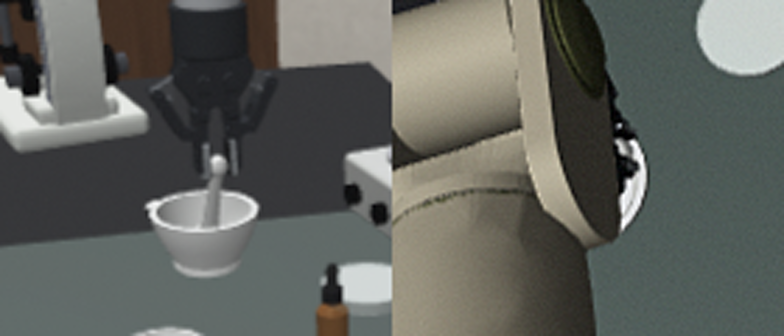

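The pestle leans in the bowl, knob at crop (218,162), and the mortar hasn't moved. A little more lean, then open and retreat.

To row units: -0.004 m / 0.8 = -0.005, 0.003 m / 0.8 = 0.0038.

Request:
{"api": "nudge_tcp", "payload": {"ticks": [[-0.005,0,0.0038,0,0,0,0.235],[-0.005,0,0.0038,0,0,0,0.235],[-0.005,0,0.0038,0,0,0,0.235],[0,0,0,0,0,0,0.235]]}}

```text
time_s: 19.52
tcp_pos: [0.5704, 0.2856, 0.1162]
eef_rot: [2.044, 2.385, -0.001]
wrist_force: [-0.5, -2.6, 6.3]
grip_width: 0.229
grip_force: 6.2
```

Request:
{"api": "nudge_tcp", "payload": {"ticks": [[0,0,0,0,0,0,0.27],[0,0,0,0,0,0,0.33],[0,0,0,0,0,0,0.4],[0,0,0,0,0,0,0.5],[0,0,0,0,0,0,0.5],[0,0,-0.0125,0,0,0,0.5],[0,0,-0.025,0,0,0,0.5],[0,0,-0.0375,0,0,0,0.5],[0,0,-0.0375,0,0,0,0.5],[0,0,-0.0375,0,0,0,0.5],[0,0,-0.025,0,0,0,0.5],[0,0,0,0,0,0,0.5]]}}

```text
time_s: 21.02
tcp_pos: [0.5706, 0.2865, 0.2583]
eef_rot: [2.043, 2.384, 0.005]
wrist_force: [0.3, -0.1, 0.2]
grip_width: 0.503
grip_force: 0.0
```

Request:
{"api": "nudge_tcp", "payload": {"ticks": [[-0.025,0,0,0,0,0,0.5],[-0.05,0,0,0,0,0,0.5],[-0.05,0,0,0,0,0,0.5],[-0.05,0,0,0,0,0,0.5],[-0.05,0,0,0,0,0,0.5],[-0.05,0,0,0,0,0,0.5],[-0.0375,0,0,0,0,0,0.5],[-0.025,0,0,0,0,0,0.5],[-0.0125,0,0,0,0,0,0.5],[0,0,0,0,0,0,0.5]]}}

```text
time_s: 22.28
tcp_pos: [0.613, 0.0095, 0.256]
eef_rot: [-2.044, -2.385, 0.0]
wrist_force: [-0.1, 1.3, 0.4]
grip_width: 0.501
grip_force: 0.0
```

Run:
```python
from h import *
t=arm.snapshot("top");s=arm.snapshot("side")
a=s[60:180,190:330,::-1];b=t[160:280,80:220,::-1]
cv2.imwrite("pics/m4.png",cv2.resize(np.hstack([a,b]),None,fx=2.8,fy=2.8,interpolation=cv2.INTER_CUBIC))
```

```text
(no output)
```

View pics/m4.png

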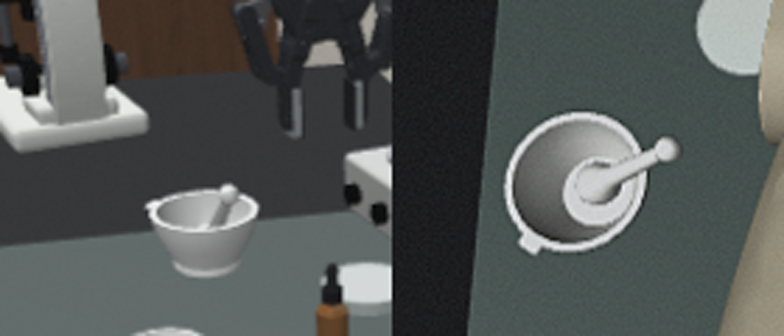

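The pestle leans on the rim with its head at top crop (597,182) on the floor and its knob out over the rim at (665,150). The mortar hasn't moved and the hand is clear, so I'm handing in.

```bash
python3 -c "
from plant import arm
print(arm.finish_job())"
```

```text
the job is handed in; nothing more can be done
None
```

The pestle is back in the mortar, head on the floor and handle leaning on the rim. The mortar did not visibly move, and I handed the job in at about 22 s with the hand clear.

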